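# Fit the three-hole platform on the lab shaker

### The arm

A 6-joint arm with a two-finger parallel gripper is mounted at the origin on the work surface. World frame = base frame: x ahead of the robot, y to its left, z up, the work surface at z = 0. Lengths are in m, angles in rad, forces in N, time in s.
With the tool pointing down it reaches from about 0.35 to 0.725 m from the base axis. Payload 6 kg.
Tool frame: the origin (TCP) lies on the centre line of the jaws, within the pads' length; the fingertips stand 22 mm ahead of it and the grasp point (between the pads) lies 3 mm ahead of it (arm.tips_ahead is the distance from the TCP to the fingertips, in m); z points along the fingers, y is the line along which they close (so a half turn about z gives the same grasp; the last joint's range is limited). The gripper opens to 85 mm and grips with 20 to 120 N. Pads are 22 mm wide; open, the fingers measure 114 mm over their backs; the gripper's body (76 mm by 85 mm) begins 54 mm behind the grasp point. The pads swing forward as they close: fully open they stand 13 mm farther back than shut.
Start: joints at [-0.983, 0.04, 0.085, 0, -1.615, -0.334], TCP at [0.151, -0.581, 0.253] pointing down, gripper open.
Joint ranges: [-2.56, 2.56], [-1.29, 2.01], [-1.08, 1.49], [-3.29, 1.98], [-2.81, -0.18], [-2.99, 2.99]. Speed limits (rad/s): [2.57, 2.57, 3.01, 3.14, 3.14, 3.14].

### API

Orientations are given as [roll, pitch, yaw] about the fixed x, y, z axes, in that order (R = Rz(yaw) Ry(pitch) Rx(roll)).
In Python, from plant import readout, cams, arm gives the robot as it stands.
- The arm moves only by the shell command python3 -m creep 'ROWS' [FORCE]. ROWS is JSON, a list of rows, each a list of 3 entries, a list of its own where there are three numbers: the turn, a rotation vector about the tool's x, y, z in degrees, then the shift along the tool's x, y, z in mm, then the closure, from 0 (fully open) to 1 (shut). In form: [[[wx, wy, wz], [tx, ty, tz], hand], ...]. A call has 1 to 20 rows; each row is the pose to reach, as a shift and turn from the pose commanded when the call began, along the tool's axes at that moment; what a row does not reach only later rows make up. A row lasts 1/12 s, in which the tool goes at most 41.7 mm and 7.16 degrees, less where a joint would pass 70% of its speed; a pose out of reach is approached as far as the arm can. A call with a gripper value outside its range is refused whole. The fingers move at their own pace and stop on an object; FORCE is the grip in N (left out, the last holds). Time passes only in rows, so rows that repeat a pose let the fingers close. It gives the time, the measured TCP pose, the force, the opening and the grip force at its end, in the units of the state.
- readout.get_state(): the state, without advancing time (a new reading comes with each control period).
- cams.get_image(name): name is "scene" or "top" or "wrist"; returns a dict with "color" (384x512x3 uint8, red, green, blue), "camera_matrix" (3x3 intrinsics, pixels), "k1" (the pictures are not rectified: a ray, as slopes to the right and down, at radius r is drawn at 1 + k1 r^2 times it, then the intrinsics apply), "eye" and "attitude" of the camera in the world; the wrist camera has in their place "mount" (4x4, takes a point from camera to tool coordinates, whose origin is the TCP and whose axes are the flange's). Camera axes: x right, y down, z forward; pixel columns grow to the right and rows downward; lengths in m; the calibration is good to about 2 mm. A picture is of the moment at which its call begins: read the wrist's pose just before it. There is no depth.
- arm.job_done(): hands the job in; it is judged then, once.
The state is a dict: "time": time; "joint_positions": joint angles; "joint_velocities": joint speeds; "effort": joint torques, N m; "tcp_pos": TCP position; "tcp_rot": TCP orientation; "wrist_force": force on the tool from outside, world axes, zero at the start; "torque": the same for the moment, N m; "opening": opening from 0.0 (shut) to 1.0 (fully open); "finger_force": force on a finger pad.
Only numpy, scipy, OpenCV 4.12 (cv2) and the standard library are available. Lean on these libraries where they do the work, as an engineer would, in place of code of your own. Each camera call takes 0.05 s, during which the arm holds its last target. There are 200 camera calls.

### The job

Pick up the platform with three holes by its bar handle, turn it so that its holes match the three studs on top of the shaker, lower it over the studs (do not drop it from above them) until it lies flat and fully down, and let go. Leave the four-hole platform and the glass beaker where they stand.

Things in the scene. Friction and masses are not known exactly. Their poses are not given: they have to be found in the camera images.
- platform_grip (a point): Centre of the black handle bar (64 along x, 12 wide, 14 high) over the middle of the loose three-hole platform, the one to fit: aluminium plate 150 (x) x 130 (y) x 6 mm, 0.35 kg, flat on the bench. The point is 42 mm above the plate's underside; the bar stands on two posts. 28 mm holes at x +52, y 0 and at x -45, y +-42 mm from the plate's middle. Plate axes, z up.
- shaker: Fixed white shaker, 200 (x) x 180 (y) mm, dial panel on its -x side. Origin: middle of underside, z up. Grey deck at 70 mm has 3 black studs at x +52, y 0 and x -45, y +-42 mm: collar 38 wide, top at 76, then rigid stud 14 wide tapering to 5 at its tip at 98 mm. The plate rests on the collars: handle point then at x 0, y 0, z 118 mm, plate x along shaker x (fits only this way round).
- spare_grip (a point): Centre of the handle bar of the other loose platform, which belongs to another machine: same plate, size, material and handle, but four 28 mm holes, one near each corner (x +-50, y +-42 mm). Leave it. Either platform may lie left or right of the shaker.
- beaker: Empty glass beaker, 68 mm across and 90 mm high, standing on the bench beyond the shaker. Origin at the middle of its underside.
Mind the look-alikes: they are no part of the job. What is shaped like the part that bears platform_grip but turquoise is not meant.

How it is judged:
By the outcome, as a careful person would: the job done as asked, in the order asked, and still so for the second after the job is handed in, with the robot touching nothing.
It also fails if it takes over 38 s, if anything falls off the work surface, if the arm or the gripper's body presses on something with over 40 N, if the wrist force passes 120 N, or if a joint passes its speed limit or range.

## Working session

There is one attempt and no reset: what is moved stays moved. The work goes in short steps, Python scripts to look and compute and a shell command to move; the robot and the scene stay as the last step left them, time stands still between calls to the robot, and variables do not carry over. Pictures are saved under pics/ and viewed, at most 10 in all, crops included, and the job is handed in when it is done.

```bash
mkdir -p pics; ls
python3 - <<'E'
from plant import readout,cams,arm
import cv2,numpy as np
s=readout.get_state(); print(s)
a=[]
for n in("scene","top"):
    d=cams.get_image(n); cv2.imwrite(f"pics/{n}0.png",d["color"][:,:,::-1]); np.save(f"pics/{n}0.npy",d,allow_pickle=True)
    print(n,d["camera_matrix"],d["k1"],d["eye"],d["attitude"])
E
```

```text
pics
{'time': 0.0, 'joint_positions': array([-9.83288043e-01,  4.07763670e-02,  8.37923444e-02, -4.52874017e-04,
       -1.61548039e+00, -3.33705606e-01]), 'joint_velocities': array([ 0.00047675, -0.00281061, -0.00102268, -0.00015849,  0.00029481,
        0.0009171 ]), 'effort': array([-1.98723967e-03, -3.68201959e+01,  3.47408116e+01,  6.93248570e+00,
       -5.41733971e-03,  9.20958286e-06]), 'tcp_pos': array([ 0.15066051, -0.58047617,  0.25229086]), 'tcp_rot': array([ 3.13986839e+00, -1.18878717e-04, -2.88777002e+00]), 'wrist_force': array([ 0.59443707,  0.42481706, -0.90895268]), 'torque': array([-0.00786333,  0.01289272,  0.01721238]), 'finger_force': 0.0, 'opening': 0.9969560405534}
scene [[371.98003827   0.         251.13657695]
 [  0.         371.98003827 195.33924583]
 [  0.           0.           1.        ]] -0.019570176940771934 [0.95747192 0.50244515 0.79988323] [-2.36458566 -0.00521795  2.49781126]
top [[443.10571477   0.         256.64373836]
 [  0.         443.10571477 181.90560035]
 [  0.           0.           1.        ]] -0.16201017458018718 [ 0.30101417 -0.11051291  1.54380414] [-3.01233424  0.02288026 -1.59266542]
```

View pics/scene0.png

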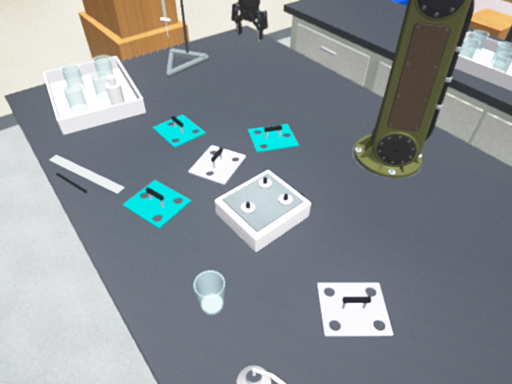

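View pics/top0.png

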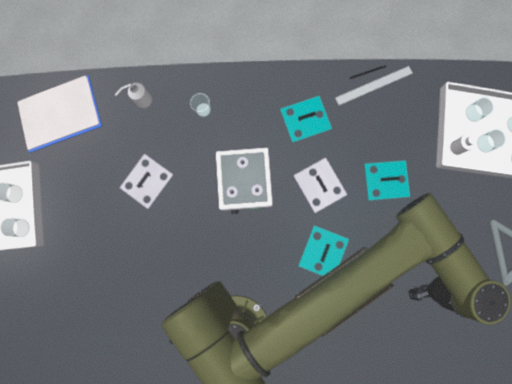

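The scene view shows a white plate with four holes at (355,305) and another white plate at (217,163). The shaker is at (263,208), and there are three turquoise plates. In the top view the white plates are at (146,181) and (320,184), and the shaker is at (243,179) with its dial at (235,211). Next I measure and enlarge.

```bash
cat > h.py <<'E'
import numpy as np,cv2
from scipy.spatial.transform import Rotation as R
def ray(d,px,T=None):
    "pixels (n,2) -> eye, world directions; T = tool pose (pos, rpy) for the wrist camera"
    K=d["camera_matrix"]; k=d["k1"]
    px=np.asarray(px,float).reshape(-1,2)
    q=np.c_[(px[:,0]-K[0,2])/K[0,0],(px[:,1]-K[1,2])/K[1,1]]
    r=q.copy()
    for _ in range(20): r=q/(1+k*(r**2).sum(1,keepdims=True))
    r=np.c_[r,np.ones(len(r))]
    if T is None: return np.array(d["eye"]),R.from_euler("xyz",d["attitude"]).apply(r)
    M=np.array(d["mount"]); A=R.from_euler("xyz",T[1])
    return np.array(T[0])+A.apply(M[:3,3]),A.apply(r@M[:3,:3].T)
def onplane(d,px,z,T=None):
    e,v=ray(d,px,T); return e+v*((z-e[2])/v[:,2:])
def load(p): return np.load(p,allow_pickle=True).item()
E
python3 - <<'E'
from h import *
d=load("pics/top0.npy"); c=d["color"]
hsv=cv2.cvtColor(c,cv2.COLOR_RGB2HSV)
m=((hsv[...,2]>150)&(hsv[...,1]<60)).astype(np.uint8)
for n,(x0,y0,x1,y1) in dict(left=(115,148,178,214),right=(288,152,352,218),shaker=(208,140,280,216)).items():
    s=np.zeros_like(m); s[y0:y1,x0:x1]=m[y0:y1,x0:x1]
    cs,hi=cv2.findContours(s,cv2.RETR_CCOMP,cv2.CHAIN_APPROX_NONE)
    i=max(range(len(cs)),key=lambda i:cv2.contourArea(cs[i]))
    z=.07 if n=="shaker" else .006
    P=onplane(d,cs[i].reshape(-1,2),z)
    print(n,cv2.minAreaRect((P[:,:2]*1000).astype(np.float32)))
    for j,k in enumerate(cs):
        if cv2.contourArea(k)>8 and hi[0][j][3]==i:
            M=cv2.moments(k); p=[M["m10"]/M["m00"],M["m01"]/M["m00"]]
            print("  hole",np.round(p,1),cv2.contourArea(k),np.round(onplane(d,p,z)[0]*1000,1))
im=np.hstack([cv2.resize(c[140:220,x:x+80],(264,264),interpolation=cv2.INTER_CUBIC) for x in(108,204,280)])
cv2.imwrite("pics/crop0.png",im[:,:,::-1])
E
```

```text
left ((516.0220947265625, 315.10162353515625), (133.74209594726562, 153.73318481445312), 53.051307678222656)
  hole [146.5 198.9] 47.0 [450.6 311.7   6. ]
  hole [128.4 185.5] 42.0 [500.1 378.4   6. ]
  hole [163.  176.1] 45.0 [530.8 252.2   6. ]
  hole [142.9 179.6] 88.0 [520.2 325.2   6. ]
  hole [144.9 162.8] 43.0 [580.5 318.8   6. ]
right ((486.881591796875, -300.77642822265625), (153.28765869140625, 133.89385986328125), 27.71668243408203)
  hole [315.8 201.8] 47.5 [ 426.8 -284.2    6. ]
  hole [336.5 189.9] 47.0 [ 466.5 -358.4    6. ]
  hole [320.9 183.3] 84.5 [ 491.3 -304.6    6. ]
  hole [312.3 171.8] 48.0 [ 532.5 -276.     6. ]
shaker ((507.46710205078125, -37.040374755859375), (201.03135681152344, 180.31211853027344), 2.871713161468506)
  hole [231.5 191.5] 17.0 [463.   4.  70.]
  hole [256.9 189.7] 13.5 [467.  -81.1  70. ]
  hole [242. 162.] 14.0 [562.4 -33.   70. ]
```

View pics/crop0.png

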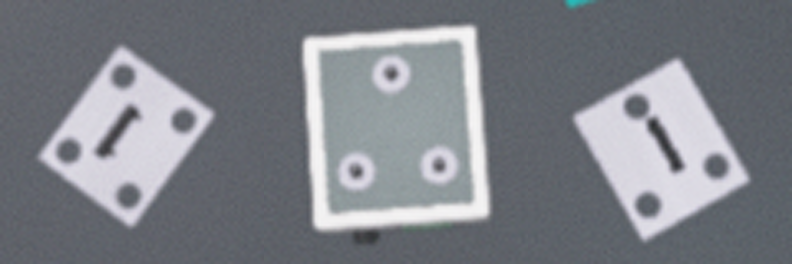

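Candidates in the top view are the white plate at (320,184), the white plate at (146,181), and turquoise plates at (306,118), (388,180) and (324,251). The one meant is the white plate at (320,184). It has three holes at (316,202), (336,190) and (312,172), with measured spacings of 84 and 97 mm as specified, and the crop confirms it. The left white plate has four holes, and the turquoise ones are excluded.

Its middle is at about (487, -300) with yaw 27.8°. The shaker yaw is about 2.8°. I go above the plate.

```bash
python3 -m creep '[[[0,0,-13.3],[-396,187,30],0],[[0,0,-13.3],[-396,187,30],0],[[0,0,-13.3],[-396,187,30],0],[[0,0,-13.3],[-396,187,30],0],[[0,0,-13.3],[-396,187,30],0],[[0,0,-13.3],[-396,187,30],0],[[0,0,-13.3],[-396,187,30],0],[[0,0,-13.3],[-396,187,30],0],[[0,0,-13.3],[-396,187,30],0],[[0,0,-13.3],[-396,187,30],0],[[0,0,-13.3],[-396,187,30],0],[[0,0,-13.3],[-396,187,30],0],[[0,0,-13.3],[-396,187,30],0],[[0,0,-13.3],[-396,187,30],0],[[0,0,-13.3],[-396,187,30],0],[[0,0,-13.3],[-396,187,30],0],[[0,0,-13.3],[-396,187,30],0],[[0,0,-13.3],[-396,187,30],0]]'
python3 - <<'E'
from h import *
from plant import readout,cams
s=readout.get_state(); d=cams.get_image("wrist"); d["T"]=(s["tcp_pos"],s["tcp_rot"])
np.save("pics/w1.npy",d,allow_pickle=True); cv2.imwrite("pics/w1.png",d["color"][:,:,::-1])
print(s["tcp_pos"],np.degrees(s["tcp_rot"]),s["time"],s["wrist_force"]); print(d["mount"])
E
```

```text
time: 1.6
tcp_pos: [0.4866, -0.3008, 0.2235]
tcp_rot: [-3.141, 0.0, -2.657]
wrist_force: [0.5, 0.4, 0.4]
opening: 1.002
finger_force: 0.0
[ 0.486601   -0.30083816  0.22349493] [-1.79992377e+02  1.81299717e-02 -1.52219854e+02] 1.6 [0.54617452 0.43370323 0.44235648]
[[-3.31192797e-04 -9.60401584e-01 -2.78619254e-01  7.09187870e-02]
 [ 9.99999823e-01 -1.80098245e-04 -5.67893624e-04 -5.66979218e-04]
 [ 4.95227098e-04 -2.78619392e-01  9.60401473e-01 -1.20032521e-01]
 [ 0.00000000e+00  0.00000000e+00  0.00000000e+00  1.00000000e+00]]
```

View pics/w1.png

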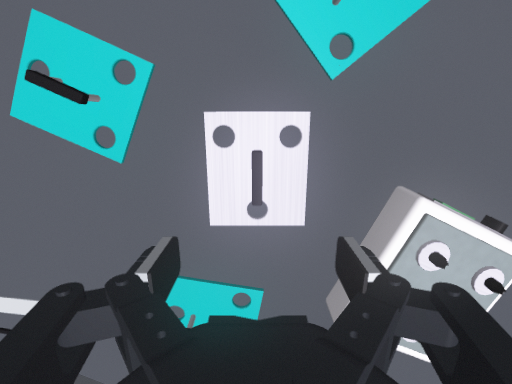

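The wrist view shows the three-hole plate centred at (257,168). Its bar runs from (257,150) to (257,205), and the holes are at (224,136), (290,136) and (257,210). I measure these.

Run:
```python
from h import *
d=load("pics/w1.npy"); c=d["color"]; T=d["T"]
hsv=cv2.cvtColor(c,cv2.COLOR_RGB2HSV)
m=((hsv[...,2]>130)&(hsv[...,1]<60)).astype(np.uint8)
m[:100]=0;m[232:]=0;m[:,:195]=0;m[:,320:]=0
cs,_=cv2.findContours(m,cv2.RETR_EXTERNAL,cv2.CHAIN_APPROX_NONE)
k=max(cs,key=cv2.contourArea)
P=onplane(d,k.reshape(-1,2),.006,T)[:,:2]*1000
print(cv2.minAreaRect(P.astype(np.float32)))
h=onplane(d,[[224,136],[290.5,136],[257,210]],.006,T)*1000; print(h.round(1))
b=(hsv[...,2]<60).astype(np.uint8); b[:146]=0;b[206:]=0;b[:,:245]=0;b[:,270:]=0
q=np.argwhere(b)[:,::-1]; print(q.min(0),q.max(0)); 
r=onplane(d,[[257,150.5]],.049,T)*1000; print(r, onplane(d,q.mean(0),.049,T)*1000)
```

```text
((486.3211364746094, -302.8470764160156), (151.43756103515625, 131.24365234375), 27.758760452270508)
[[ 464.9 -360.2    6. ]
 [ 426.3 -286.8    6. ]
 [ 532.5 -278.2    6. ]]Traceback (most recent call last):
  File "<stdin>", line 12, in <module>
    return umr_minimum(a, axis, None, out, keepdims, initial, where)
ValueError: zero-size array to reduction operation minimum which has no identity
```

```bash
python3 -m creep '[[[0,0,0],[1,-1.4,40],0],[[0,0,0],[1,-1.4,80],0],[[0,0,0],[1,-1.4,115],0],[[0,0,0],[1,-1.4,145],0],[[0,0,0],[1,-1.4,165],0],[[0,0,0],[1,-1.4,175],0],[[0,0,0],[1,-1.4,178],0],[[0,0,0],[1,-1.4,178],0],[[0,0,0],[1,-1.4,178],0.5],[[0,0,0],[1,-1.4,178],0.7],[[0,0,0],[1,-1.4,178],0.85],[[0,0,0],[1,-1.4,178],1],[[0,0,0],[1,-1.4,178],1],[[0,0,0],[1,-1.4,178],1],[[0,0,0],[1,-1.4,178],1],[[0,0,0],[1,-1.4,178],1],[[0,0,0],[1,-1.4,178],1],[[0,0,0],[1,-1.4,178],1]]' 60
```

```text
time: 3.15
tcp_pos: [0.487, -0.302, 0.0457]
tcp_rot: [-3.141, 0.0, -2.655]
wrist_force: [-1.3, 2.0, 3.4]
opening: 0.129
finger_force: 60.2
```

The grip holds: the opening is about 11 mm and the force 60 N. I lift straight up.

```bash
python3 -m creep '[[[0,0,0],[0,0,-5],1],[[0,0,0],[0,0,-15],1],[[0,0,0],[0,0,-35],1],[[0,0,0],[0,0,-60],1],[[0,0,0],[0,0,-85],1],[[0,0,0],[0,0,-110],1],[[0,0,0],[0,0,-130],1],[[0,0,0],[0,0,-142],1],[[0,0,0],[0,0,-148],1],[[0,0,0],[0,0,-150],1],[[0,0,0],[0,0,-150],1],[[0,0,0],[0,0,-150],1]]'
python3 - <<'E'
from h import *
from plant import readout,cams
s=readout.get_state(); d=cams.get_image("wrist"); d["T"]=(s["tcp_pos"],s["tcp_rot"])
np.save("pics/w2.npy",d,allow_pickle=True); cv2.imwrite("pics/w2.png",d["color"][:,:,::-1])
print(s["tcp_pos"],np.degrees(s["tcp_rot"]),s["wrist_force"],s["torque"])
# shaker from first top view: collars (bright rings on grey deck) at z=.076
t=load("pics/top0.npy"); c=t["color"]; hsv=cv2.cvtColor(c,cv2.COLOR_RGB2HSV)
p=[]
g=cv2.resize(c[140:220,200:280],None,fx=8,fy=8,interpolation=cv2.INTER_CUBIC); G=cv2.cvtColor(g,cv2.COLOR_RGB2HSV)
b=((G[...,2]>170)&(G[...,1]<22)).astype(np.uint8)
cs,_=cv2.findContours(b,cv2.RETR_EXTERNAL,cv2.CHAIN_APPROX_NONE)
for k in cs:
    (x,y),r=cv2.minEnclosingCircle(k)
    if 30<r<90:
        px=[(x+.5)/8-.5+200,(y+.5)/8-.5+140]; print(np.round(px,1),round(r/8,2),onplane(t,px,.076).round(4))
E
```

```text
time: 4.15
tcp_pos: [0.4863, -0.3017, 0.1934]
tcp_rot: [3.139, -0.002, -2.656]
wrist_force: [1.0, -0.4, -3.3]
opening: 0.123
finger_force: 59.2
[ 0.48630532 -0.30166926  0.19344133] [ 1.79865152e+02 -8.94054127e-02 -1.52161779e+02] [ 1.03335067 -0.36976954 -3.27190618] [-0.06615008 -0.00075704  0.02487776]
```

View pics/w2.png

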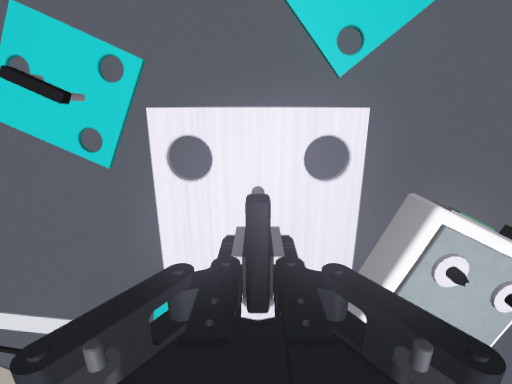

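The plate hangs level in the grip, with its two holes at (190,158) and (327,158). Now I measure the shaker's collars at z = 76 mm in three views.

Run:
```python
from h import *
def collars(d,box,T=None,s=6):
    x0,y0,x1,y1=box
    g=cv2.resize(d["color"][y0:y1,x0:x1],None,fx=s,fy=s,interpolation=cv2.INTER_CUBIC)
    v=cv2.cvtColor(g,cv2.COLOR_RGB2GRAY); t,_=cv2.threshold(v,0,255,cv2.THRESH_OTSU)
    for th in (185,195,205):
        cs,_=cv2.findContours((v>th).astype(np.uint8),cv2.RETR_EXTERNAL,cv2.CHAIN_APPROX_NONE)
        o=[]
        for k in cs:
            if len(k)<30: continue
            (x,y),(a,b),_=cv2.minAreaRect(k)
            if max(a,b)/s>40 or min(a,b)/s<4: continue
            p=[(x+.5)/s-.5+x0,(y+.5)/s-.5+y0]; w=onplane(d,p,.076,T)[0]*1000
            o.append(w[:2]); print(th,np.round(p,1),round(a/s,1),round(b/s,1),w.round(1))
t=load("pics/top0.npy"); collars(t,(222,154,265,201))
print("scene"); collars(load("pics/scene0.npy"),(230,172,298,216))
w=load("pics/w1.npy"); print("wrist"); collars(w,(410,235,512,300),w["T"])
```

```text
185 [231.6 191.4] 10.7 10.7 [462.6   3.3  76. ]
185 [256.7 189.5] 10.8 10.8 [467.  -80.6  76. ]
185 [242.1 162. ] 10.7 10.9 [561.1 -33.6  76. ]
195 [231.6 191.4] 10.0 10.3 [462.6   3.3  76. ]
195 [256.7 189.5] 10.2 10.2 [467.  -80.6  76. ]
195 [242. 162.] 10.0 10.4 [561.2 -33.4  76. ]
205 [231.7 191.4] 9.2 9.3 [462.6   3.   76. ]
205 [256.7 189.7] 9.5 9.5 [466.5 -80.7  76. ]
205 [242.1 162.1] 9.4 9.7 [561.  -33.6  76. ]
scene
185 [231.6 174. ] 4.8 4.0 [ 520.6 -167.6   76. ]
195 [234.2 211.2] 9.2 8.3 [597.9 -44.4  76. ]
205 [234.1 211.3] 8.2 9.0 [598.3 -44.3  76. ]
205 [289.2 210.3] 10.2 16.3 [479.9  39.3  76. ]
wrist
185 [488.6 281.1] 23.6 33.0 [461.1  -0.9  76. ]
185 [433.8 256.3] 27.3 34.4 [465.6 -83.8  76. ]
195 [488.5 281. ] 23.1 32.6 [461.1  -1.   76. ]
195 [433.8 256.1] 26.9 33.7 [465.5 -84.   76. ]
205 [488.5 281. ] 22.8 32.1 [461.1  -1.1  76. ]
205 [433.7 256. ] 26.5 33.4 [465.4 -84.1  76. ]
```

```bash
python3 -m creep '[[[0,0,0.7],[-4,7,0],1],[[0,0,2.5],[-14,22,0],1],[[0,0,5],[-28,44,0],1],[[0,0,8],[-45,71,0],1],[[0,0,11],[-62,98,0],1],[[0,0,14],[-80,124,0],1],[[0,0,17],[-97,151,0],1],[[0,0,20],[-114,178,0],1],[[0,0,22.3],[-128,200,0],1],[[0,0,24],[-138,215,0],1],[[0,0,24.8],[-142,222,0],1],[[0,0,24.8],[-142,222,0],1],[[0,0,24.8],[-142,222,0],1],[[0,0,24.8],[-142,222,0],1]]'
python3 - <<'E'
from h import *
from plant import readout,cams
s=readout.get_state(); d=cams.get_image("wrist"); d["T"]=(s["tcp_pos"],s["tcp_rot"])
t=cams.get_image("top"); u=cams.get_image("scene")
np.save("pics/w3.npy",d,allow_pickle=True); np.save("pics/t3.npy",t,allow_pickle=True)
im=np.hstack([cv2.resize(d["color"][100:300,100:420],(480,300)),cv2.resize(u["color"][120:270,170:320],(300,300))])
cv2.imwrite("pics/w3.png",im[:,:,::-1])
print(s["tcp_pos"],np.degrees(s["tcp_rot"]),s["wrist_force"],s["opening"])
E
```

```text
time: 5.37
tcp_pos: [0.5084, -0.0398, 0.1947]
tcp_rot: [-3.141, -0.001, -3.088]
wrist_force: [0.6, -0.9, -3.2]
opening: 0.128
finger_force: 59.1
[ 0.50844807 -0.03984873  0.19471935] [-1.79985412e+02 -5.98903521e-02 -1.76950523e+02] [ 0.59897874 -0.87419744 -3.1643781 ] 0.1280475340037438
```

View pics/w3.png

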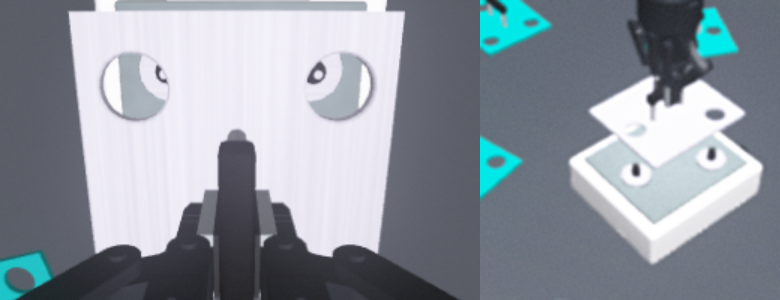

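Both rear studs are seen through the holes. In the crop the stud tips are near (162,74) and (317,73), and the holes are centred at (136,86) and (340,86). I work out both in the world.

Run:
```python
from h import *
d=load("pics/w3.npy"); T=d["T"]; c=d["color"]
print("holes",onplane(d,[[190.7,157.3],[326.7,157.3]],T[0][2]-.0457+.006,T).round(4))
for z in (.09,.098): print("tips",z,onplane(d,[[208,149.3],[311.3,148.7]],z,T).round(4))
g=cv2.resize(np.hstack([c[130:185,160:220],c[130:185,297:357]]),None,fx=6,fy=6,interpolation=cv2.INTER_CUBIC); cv2.imwrite("pics/w3c.png",g[:,:,::-1])
```

```text
holes [[ 0.464  -0.0832  0.155 ]
 [ 0.4596 -0.0011  0.155 ]]
tips 0.09 [[ 0.467  -0.0845  0.09  ]
 [ 0.4619  0.0024  0.09  ]]
tips 0.098 [[ 0.466  -0.083   0.098 ]
 [ 0.461   0.0008  0.098 ]]
```

View pics/w3c.png

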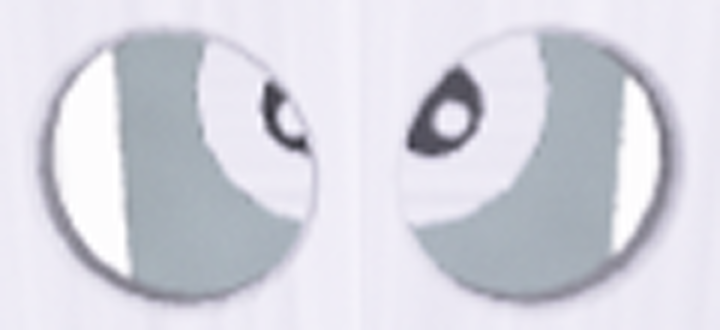

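The studs lie about 1.7 mm further in x and 0.8 mm further in y than the holes, and the yaw agrees. I correct this and lower until the plate is just above the collars.

```bash
python3 -m creep '[[[0,0,0],[-1.7,0.7,0],1],[[0,0,0],[-1.7,0.7,5],1],[[0,0,0],[-1.7,0.7,13],1],[[0,0,0],[-1.7,0.7,22],1],[[0,0,0],[-1.7,0.7,31],1],[[0,0,0],[-1.7,0.7,39],1],[[0,0,0],[-1.7,0.7,46],1],[[0,0,0],[-1.7,0.7,52],1],[[0,0,0],[-1.7,0.7,57],1],[[0,0,0],[-1.7,0.7,61],1],[[0,0,0],[-1.7,0.7,64],1],[[0,0,0],[-1.7,0.7,66],1],[[0,0,0],[-1.7,0.7,67],1],[[0,0,0],[-1.7,0.7,67],1],[[0,0,0],[-1.7,0.7,67],1]]'
python3 - <<'E'
from h import *
from plant import readout,cams
s=readout.get_state(); d=cams.get_image("wrist"); u=cams.get_image("scene")
im=np.hstack([cv2.resize(d["color"][100:300,100:420],(480,300)),cv2.resize(u["color"][120:270,170:320],(300,300))])
cv2.imwrite("pics/w4.png",im[:,:,::-1])
print(s["tcp_pos"],np.degrees(s["tcp_rot"]),s["wrist_force"],s["torque"])
E
```

```text
time: 6.77
tcp_pos: [0.5105, -0.0386, 0.1286]
tcp_rot: [3.142, 0.0, -3.089]
wrist_force: [0.6, -0.2, -3.9]
opening: 0.127
finger_force: 59.2
[ 0.51048946 -0.03861465  0.12859546] [ 1.79996326e+02  2.52634581e-02 -1.76958512e+02] [ 0.63913146 -0.20627036 -3.9267754 ] [-0.00896811 -0.01411301  0.0307185 ]
```

View pics/w4.png

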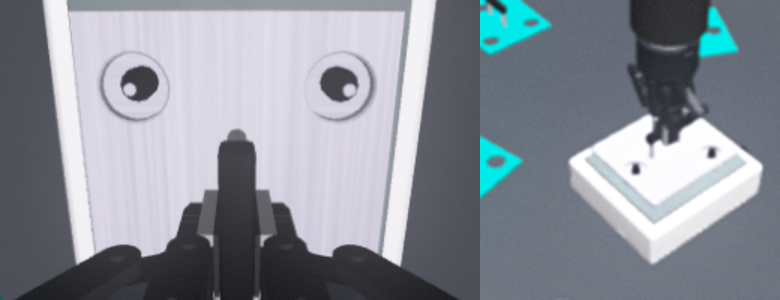

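The studs stand centred in the holes, at about (136,84) and (343,83) in the crop, with no contact force. I lower the last 7 mm gently.

```bash
python3 -m creep '[[[0,0,0],[0,0,1],1],[[0,0,0],[0,0,2],1],[[0,0,0],[0,0,3],1],[[0,0,0],[0,0,4],1],[[0,0,0],[0,0,5],1],[[0,0,0],[0,0,5.5],1],[[0,0,0],[0,0,6],1],[[0,0,0],[0,0,6],1],[[0,0,0],[0,0,6],1]]'
```

```text
time: 7.62
tcp_pos: [0.5104, -0.0386, 0.1223]
tcp_rot: [3.142, -0.0, -3.089]
wrist_force: [0.9, -1.2, -3.2]
opening: 0.125
finger_force: 59.2
```

```bash
python3 -m creep '[[[0,0,0],[0,0,0.5],1],[[0,0,0],[0,0,1],1],[[0,0,0],[0,0,1.3],1],[[0,0,0],[0,0,1.3],1]]'
```

```text
time: 7.95
tcp_pos: [0.5105, -0.0387, 0.1218]
tcp_rot: [-3.141, 0.001, -3.088]
wrist_force: [-2.5, 0.9, 1.0]
opening: 0.126
finger_force: 59.8
```

Contact has begun: the weight is coming off the gripper. I press a little more to confirm it is seated.

```bash
python3 -m creep '[[[0,0,0],[0,0,0.4],1],[[0,0,0],[0,0,0.8],1],[[0,0,0],[0,0,0.8],1],[[0,0,0],[0,0,0.8],1]]'
```

```text
time: 8.28
tcp_pos: [0.5106, -0.0387, 0.1217]
tcp_rot: [-3.141, 0.001, -3.088]
wrist_force: [-4.8, 1.8, 6.2]
opening: 0.126
finger_force: 60.5
```

It is seated: z is 0.1217 as predicted, and the stop is firm at +6 N. I let go and rise.

```bash
python3 -m creep '[[[0,0,0],[0,0,-0.5],0.8],[[0,0,0],[0,0,-0.5],0.7],[[0,0,0],[0,0,-0.5],0.5],[[0,0,0],[0,0,-0.5],0.3],[[0,0,0],[0,0,-0.5],0.3],[[0,0,0],[0,0,-0.5],0.3],[[0,0,0],[0,0,-5],0.3],[[0,0,0],[0,0,-15],0.3],[[0,0,0],[0,0,-35],0.3],[[0,0,0],[0,0,-60],0.3],[[0,0,0],[0,0,-85],0.3],[[0,0,0],[0,0,-105],0.3],[[0,0,0],[0,0,-115],0.3],[[0,0,0],[0,0,-120],0.3],[[0,0,0],[0,0,-120],0.3],[[0,0,0],[0,0,-120],0.3]]'
python3 - <<'E'
from h import *
from plant import readout,cams
s=readout.get_state(); d=cams.get_image("wrist"); u=cams.get_image("scene")
im=np.hstack([cv2.resize(d["color"],(480,360)),cv2.resize(u["color"][150:270,190:296],(318,360))])
cv2.imwrite("pics/w5.png",im[:,:,::-1])
T=(s["tcp_pos"],s["tcp_rot"]); print(s["tcp_pos"],s["wrist_force"],s["time"])
np.save("pics/w5.npy",dict(d,T=T),allow_pickle=True)
E
```

```text
time: 9.62
tcp_pos: [0.51, -0.0385, 0.2391]
tcp_rot: [3.141, -0.002, -3.089]
wrist_force: [-0.2, 0.4, -0.8]
opening: 0.704
finger_force: 0.0
[ 0.51004495 -0.03850149  0.23910345] [-0.17726591  0.41555564 -0.84641654] 9.6167
```

View pics/w5.png

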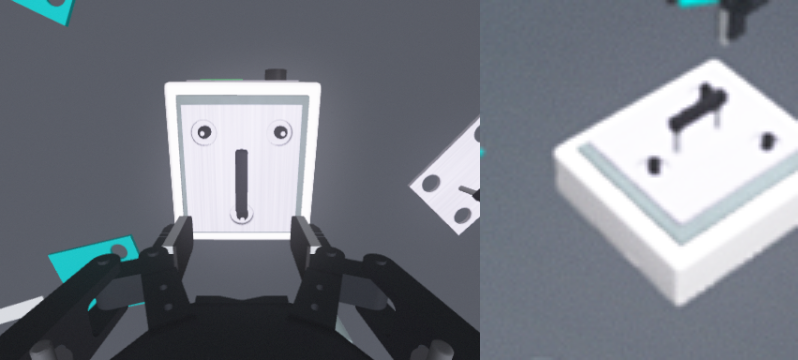

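The plate lies flat and square on the shaker, with studs through its holes at (204,132), (281,132) and (241,215). The gripper is clear, and the four-hole plate is untouched. I hand it in.

```bash
python3 -c "
from plant import arm
print(arm.job_done())"
```

```text
the job is handed in; nothing more can be done
None
```

The three-hole platform is on the shaker, flat over its three studs and released. The four-hole platform and the beaker were not touched, and the job was handed in at about 9.6 s.

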